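# Slacken the left-hand knob of the saw blade arbor

## Task

Two discs are clamped flat on small bolted-down arbor stands, each under a black bar knob. The knob on the toothed saw blade has a left-hand thread: slacken it by turning it clockwise, seen from above, by about 70 degrees, and let go. Do not turn it the other way, and leave the knob on the smooth abrasive disc as it is.

Things in the scene. Friction and masses are not known exactly. Their poses are not given: they have to be found in the camera images.
- blade_grip (a point): black bar knob of the saw blade (thin steel, teeth round the rim, 114 mm wide, level, 45 mm up, on a fixed grey stand with a 90 mm square base). Upright bar 48 mm long, 14 thick, from 59 to 93 mm above the table; below it a steel flange 46 mm wide, top at 52 mm. Point: on the turning axis, 80 mm up; x along the bar, y across it, z up. It does not rise as it turns.
- blade_knob (a joint): turn of the saw blade's knob, in rad: 0 as found (tight), grows as it is turned clockwise seen from above (left-hand thread, so this slackens it); stops at -0.3 and 2.4. It turns with about 0.12 N m of friction and stays where it is left.
- abrasive_grip (a point): black bar knob of the abrasive disc (dark, smooth rim, 110 mm wide, level, 46 mm up, on an equal fixed stand). Upright bar 48 mm long, 14 thick, from 59 to 93 mm above the table; below it a steel flange 46 mm wide, top at 52 mm. Point: on the turning axis, 80 mm up; x along the bar, y across it, z up. Not to be turned.
- abrasive_knob (a joint): turn of the abrasive disc's knob, in rad: 0 as found, grows clockwise seen from above; equally stiff. Not to be turned.

How it is judged:
At the end, for the whole second after the job is handed in: The saw blade's knob stands 50 to 90 degrees (0.87 to 1.57 rad) clockwise of where it was found, and the abrasive disc's knob is within 10 degrees of where it was found (value of joint blade_knob between 0.87 and 1.57 rad and value of joint abrasive_knob between -0.17 and 0.17 rad); the robot touches nothing.
It fails at once if the saw blade's knob is turned more than 10 degrees counter-clockwise of where it was found (tightened) (value of joint blade_knob below -0.175 rad).
It fails at once if the abrasive disc's knob is turned more than 10 degrees either way (value of joint abrasive_knob above 0.175 rad or value of joint abrasive_knob below -0.175 rad).
It also fails if it takes over 32 s, if anything falls off the work surface, if the arm or the gripper's body presses on something with over 40 N, if the wrist force passes 120 N, or if a joint passes its speed limit or range.

## Robot

A 6-joint arm with a two-finger parallel gripper is mounted at the origin on a cart in front of the work surface, level with it; the furniture and walls round the work are solid. World frame = base frame: x ahead of the robot, y to its left, z up, the work surface at z = 0. Lengths are in m, angles in rad, forces in N, time in s.
With the tool pointing down it reaches from about 0.3 to 0.75 m from the base axis. Payload 8.5 kg.
Tool frame: the origin (TCP) lies between the finger pads; the fingertips stand 8 mm ahead of it and the grasp point (between the pads) lies 11 mm behind it; x points along the fingers, y is the direction in which the jaws open and shut, and the axes are right-handed (so a half turn about x gives the same grasp; the last joint's range is limited). The gripper opens to 85 mm and grips with 20 to 120 N. Pads are 22 mm wide; open, the fingers measure 114 mm over their backs; the gripper's body (76 mm by 85 mm) begins 54 mm behind the grasp point. The pads swing forward as they close: fully open they stand 13 mm farther back than shut.
Start: joints at [-1.552, 0.381, 1.297, -0, 1.464, -0.215], TCP at [0.127, -0.535, 0.239] pointing down, gripper open.
Joint ranges: [-3.11, 3.11], [-0.89, 2.33], [0.22, 2.48], [-1.42, 4.56], [0.17, 2.85], [-2.88, 2.88]. Speed limits (rad/s): [2.39, 2.39, 3.14, 3.14, 3.14, 3.14].

## Interface

Orientations are given as a unit quaternion [w, x, y, z].
In Python, from rig import r gives the robot as it stands. The module is installed in compiled form; this text tells all that it offers.
- The arm moves only by the tool play_rows, never from a script. Its argument "motion" is a list of rows, each a list of 2 entries, a list of its own where there are three numbers: the shift along the tool's x, y, z in m, then the turn about the tool's x in degrees. In form: [[[dx, dy, dz], twist], ...]. A call has 1 to 5 rows; each row is the pose to reach, as a shift and turn from the pose measured when the call began, along the tool's axes at that moment; what a row does not reach only later rows make up. A row lasts 1/12 s, in which the tool goes at most 41.7 mm and 7.16 degrees, less where a joint would pass 70% of its speed; a pose out of reach is approached as far as the arm can. A call with a gripper value outside its range is refused whole. "hand" is the closure in counts, from 0 (fully open) to 255 (shut), set as the call begins (left out, the last holds). The fingers move at their own pace and stop on an object; "squeeze" is the grip in N (left out, the last holds). Time passes only in rows, so rows that repeat a pose let the fingers close. It gives the time, the measured TCP pose, the force and the opening at its end, in the units of the state.
- r.observe(): the state, without advancing time (a new reading comes with each control period).
- r.grab_frame(name): name is "scene" or "side" or "wrist"; returns the picture (480x640x3 uint8, blue, green, red); there is no depth.
- r.camera_params(name): a dict with "vfov" (degrees; the focal length in pixels is half the picture's height over the tangent of half this angle, whatever the lens; pixels are square), "cx", "cy" (the principal point, pixels), "R" (3x3) and "t" (3): a world point X has camera coordinates R X + t. Camera axes: x right, y down, z forward; pixel columns grow to the right and rows downward; lengths in m; the calibration is good to about 2 mm. A picture is of the moment at which its call begins: read the wrist's pose just before it. camera_params takes no time and is no camera call; for the wrist camera it gives the pose at the moment of the call.
- r.hand_in(): hands the job in, once; it reports no verdict.
Trained networks look in the newest picture that a camera, given by its name, has taken for a name from the list of things; names that differ only in an ending like _2 or _b are one class to them, and where a whole thing is asked for, a point or a joint stands for the part that bears it (a point fixed in the world has none). Each returns a list of dicts, best first, with "score" (0 to 1); they miss things now and then, are a little off and sometimes report something else, mostly with a low value. They report only what shows in the picture. A call takes as long as a camera call.
- r.search_frame(camera, query): "location" ([column, row] in pixels, amid what is visible of it).
- r.pinpoint(camera, query): "location" ([column, row] in pixels: a listed point, or the origin of a listed thing).
The state is a dict: "time_s": time; "joint_pos": joint angles; "qvel": joint speeds; "tau": joint torques, N m; "tool_pos": TCP position; "tcp_rot": TCP orientation; "force": force on the tool from outside, world axes, zero at the start; "moment": the same for the moment, N m; "opening": finger opening in m.
Only numpy, scipy, OpenCV 4.12 (cv2) and the standard library are available. Lean on these libraries where they do the work, as an engineer would, in place of code of your own. Each camera call takes 0.05 s, during which the arm holds its last target.

## Working session

There is one attempt and no reset: what is moved stays moved. The work goes in short steps, Python scripts to look and compute and a tool call to move; the robot and the scene stay as the last step left them, time stands still between calls to the robot, and variables do not carry over. Pictures are saved under pics/ and viewed, and the job is handed in when it is done.

Besides the shell and the picture viewer there is one more tool, called after ">>>" as name(argument=value, ...), one argument or row to a line, values as JSON. play_rows: Moves the arm, as the interface text tells. Its arguments: {"type":"object","properties":{"motion":{"type":"array","items":{"type":"array"}},"hand":{"type":"number"},"squeeze":{"type":"number"}},"required":["motion"]}

```bash
mkdir -p pics; python3 - <<'E'
from rig import r
import cv2,numpy as np
s=r.observe();print(s)
for n in ["scene","side","wrist"]:
    f=r.grab_frame(n);cv2.imwrite(f"pics/{n}0.png",f)
    p=r.camera_params(n);print(n,p)
    for q in ["blade_grip","abrasive_grip"]:
        print(q,r.pinpoint(n,q)[:3])
print(r.observe()["time_s"])
E
```

```text
{'time_s': 0.0, 'joint_pos': array([-1.55233000e+00,  3.81237517e-01,  1.29825065e+00, -1.17850171e-05,
        1.46359691e+00, -2.15352632e-01]), 'qvel': array([-0.00144294,  0.00157878,  0.00082941, -0.00092654, -0.00011503,
        0.00123567]), 'tau': array([ 1.62323697e-03, -4.48458695e+01, -2.31280535e+01, -1.31484830e-04,
        4.66344340e-03,  1.14839168e-05]), 'tool_pos': array([ 0.12739332, -0.5347616 ,  0.23869288]), 'tcp_rot': array([ 0.08195422,  0.70232747,  0.08300523, -0.70223199]), 'force': array([ 0.1003723 , -0.35222716,  0.15850881]), 'moment': array([-0.0075456 , -0.01102937,  0.05330839]), 'opening': 0.08531391231424301}
scene {'vfov': 57.349080191007126, 'cx': 314.7718554034214, 'cy': 234.7944458446751, 'R': array([[-0.7457607 , -0.66609029,  0.01283366],
       [-0.41154349,  0.4454482 , -0.795115  ],
       [ 0.52390165, -0.59824712, -0.60632288]]), 't': array([0.48393541, 0.21816959, 0.74352149])}
blade_grip [{'location': [288.1, 292.5], 'score': 0.92}, {'location': [397.4, 219.4], 'score': 0.24}]
abrasive_grip [{'location': [393.6, 217.0], 'score': 0.85}]
side {'vfov': 43.16705549228522, 'cx': 328.457345573407, 'cy': 243.73514899284882, 'R': array([[-0.89803393, -0.43980691, -0.01024424],
       [-0.21280695,  0.45467161, -0.86486238],
       [ 0.38503022, -0.77449571, -0.5019045 ]]), 't': array([0.51366368, 0.12290016, 0.84210399])}
blade_grip [{'location': [312.2, 310.8], 'score': 0.71}]
abrasive_grip [{'location': [407.8, 208.6], 'score': 0.68}]
wrist {'vfov': 71.2646763150594, 'cx': 319.7896054739125, 'cy': 245.8258617776923, 'R': array([[ 2.30777464e-01, -9.73006481e-01, -3.87568412e-04],
       [-9.32277486e-01, -2.21231372e-01,  2.86208610e-01],
       [-2.78568574e-01, -6.56891757e-02, -9.58167251e-01]]), 't': array([-0.54850366, -0.0380969 ,  0.37996918])}
blade_grip []
abrasive_grip []
0.45
```

View pics/scene0.png

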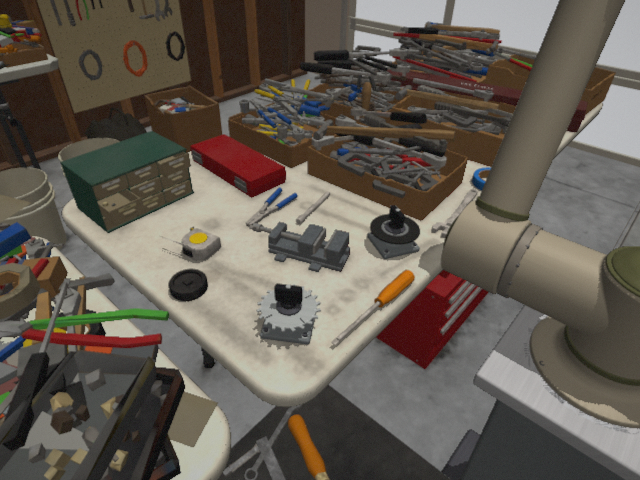

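View pics/side0.png

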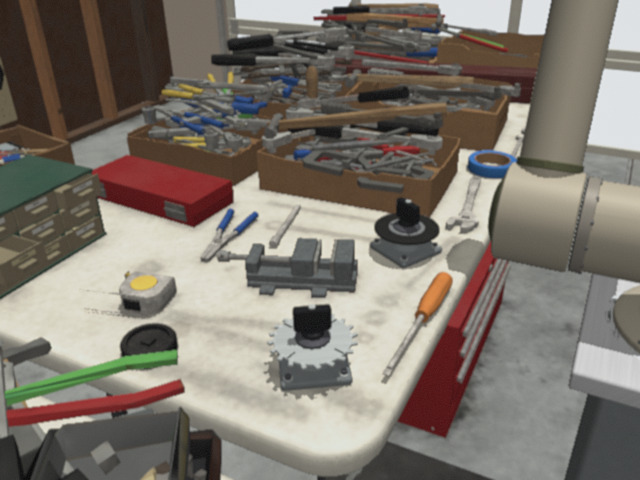

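View pics/wrist0.png

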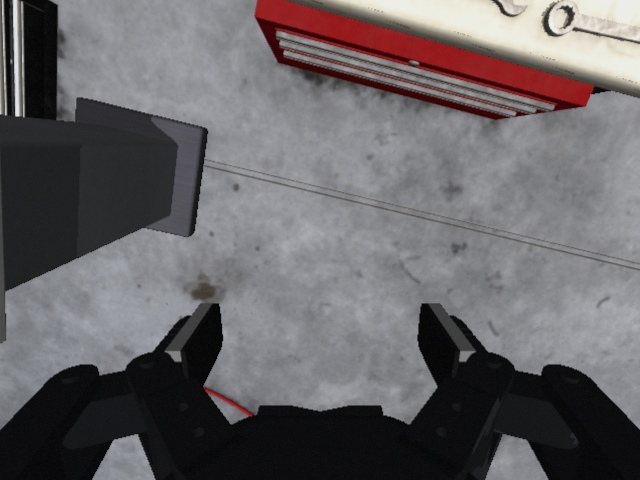

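```bash
cat > h.py <<'E'
import numpy as np,cv2
from rig import r
from scipy.spatial.transform import Rotation as Rot
def K(p):
    f=240/np.tan(np.radians(p["vfov"]/2));return np.array([[f,0,p["cx"]],[0,f,p["cy"]],[0,0,1]])
def P(p): return K(p)@np.c_[p["R"],p["t"]]
def tri(ps,uvs):
    A=[]
    for p,(u,v) in zip(ps,uvs):
        M=P(p);A+= [u*M[2]-M[0],v*M[2]-M[1]]
    X=np.linalg.svd(np.array([a/np.linalg.norm(a) for a in A]))[2][-1];return X[:3]/X[3]
def proj(p,X):
    q=P(p)@np.append(X,1);return q[:2]/q[2]
def onz(p,uv,z):
    M=P(p);d=p["R"].T@np.linalg.inv(K(p))@np.array([*uv,1.]);c=-p["R"].T@p["t"];return c+d*(z-c[2])/d[2]
E
python3 - <<'E'
from h import *
a=r.camera_params("scene");b=r.camera_params("side")
for n,u,v in [("blade",(288.1,292.5),(312.2,310.8)),("abr",(393.6,217),(407.8,208.6))]:
    X=tri([a,b],[u,v]);print(n,X,proj(a,X)-u,proj(b,X)-v,onz(a,u,.08),onz(b,v,.08))
s=r.observe();print(Rot.from_quat(np.roll(s["tcp_rot"],-1)).as_matrix())
E
```

```text
blade [0.44145026 0.30361798 0.09764911] [-0.98987106 -1.44450085] [1.83260645 1.73639568] [0.45062102 0.29254412 0.08      ] [0.45644015 0.28040765 0.08      ]
abr [0.42894202 0.00538514 0.10237499] [-0.20633216 -0.36231468] [0.36735639 0.41016203] [ 0.44381324 -0.02260955  0.08      ] [ 0.44376454 -0.03810073  0.08      ]
[[-3.03598854e-05  2.31697504e-01 -9.72787883e-01]
 [ 2.21305259e-04 -9.72787858e-01 -2.31697505e-01]
 [-9.99999975e-01 -2.22317385e-04 -2.17421483e-05]]
```

The saw blade's knob is at scene pixel (288,295) and side pixel (312,315). The smooth disc's knob is at (395,217) and (407,209). The wrist view shows only the floor. The two fixed cameras have a short baseline, so the blade comes out only roughly at (0.45, 0.29). I'll move the wrist camera over it.

>>> play_rows(
  motion=[
    [[0,-0.165,-0.32],0],
    [[0,-0.165,-0.32],0],
    [[0,-0.165,-0.32],0],
    [[0,-0.165,-0.32],0],
    [[0,-0.165,-0.32],0],
  ],
  hand=0,
  squeeze=60,
)

```text
time_s: 0.87
tool_pos: [0.2865, -0.3977, 0.2394]
tcp_rot: [0.082, 0.702, 0.082, -0.702]
force: [0.1, -1.0, -0.2]
opening: 0.0854
```

>>> play_rows(
  motion=[
    [[0,-0.458,-0.226],0],
    [[0,-0.458,-0.226],0],
    [[0,-0.458,-0.226],0],
    [[0,-0.458,-0.226],0],
    [[0,-0.458,-0.226],0],
  ],
)

```text
time_s: 1.28
tool_pos: [0.3321, -0.1943, 0.2394]
tcp_rot: [0.082, 0.702, 0.082, -0.702]
force: [0.5, -0.4, -0.1]
opening: 0.0853
```

>>> play_rows(
  motion=[
    [[0,-0.458,-0.226],0],
    [[0,-0.458,-0.226],0],
    [[0,-0.458,-0.226],0],
    [[0,-0.458,-0.226],0],
    [[0,-0.458,-0.226],0],
  ],
)

```text
time_s: 1.7
tool_pos: [0.3785, 0.0089, 0.2397]
tcp_rot: [0.082, 0.703, 0.082, -0.702]
force: [1.0, -1.1, -1.0]
opening: 0.0854
```

>>> play_rows(
  motion=[
    [[0,-0.18,-0.06],0],
    [[0,-0.18,-0.06],0],
    [[0,-0.18,-0.06],0],
    [[0,-0.18,-0.06],0],
    [[0,-0.18,-0.06],0],
  ],
)

```text
time_s: 2.12
tool_pos: [0.395, 0.2013, 0.2397]
tcp_rot: [0.083, 0.703, 0.083, -0.701]
force: [1.6, 0.2, 0.2]
opening: 0.0856
```

```bash
cat > look.py <<'E'
import sys,pickle
from h import *
n=sys.argv[1]
s=r.observe();p=r.camera_params("wrist");f=r.grab_frame("wrist");cv2.imwrite(f"pics/w{n}.png",f)
pickle.dump((s,p),open(f"w{n}.pkl","wb"))
print(s["time_s"],s["tool_pos"],s["joint_pos"],"cam",-p["R"].T@p["t"])
d=r.pinpoint("wrist","blade_grip");print(d[:3])
for q in d[:2]: print(onz(p,q["location"],.08))
E
python3 look.py 1
```

```text
2.1167 [0.39502989 0.20131204 0.23971818] [ 2.03315158e-01  1.91761647e-01  1.57131028e+00 -3.99682779e-04
  1.37642167e+00  1.53942290e+00] cam [0.46423262 0.21920355 0.37542206]
[{'location': [235.6, 138.2], 'score': 0.84}]
[0.45440353 0.28944299 0.08      ]
```

View pics/w1.png

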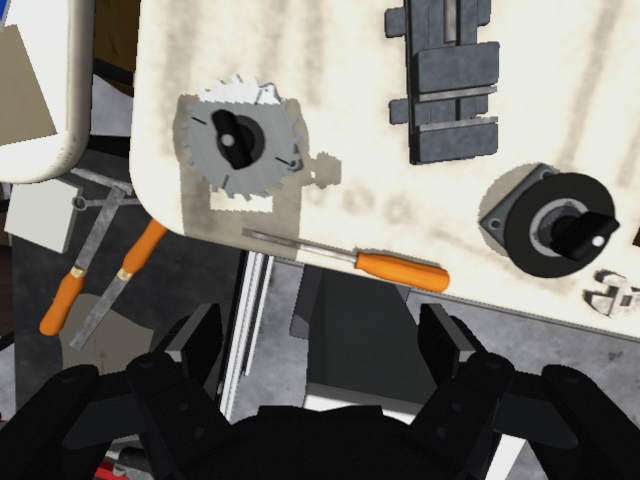

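The picture shows the toothed blade at upper left, with its bar knob's top at about (233,138). The bar runs from about (222,110) to (245,165), and the smooth disc is at (560,230). I'll go closer for a second view and turn about -22° to line up.

>>> play_rows(
  motion=[
    [[0.03,-0.085,-0.02],-7],
    [[0.03,-0.085,-0.02],-14],
    [[0.03,-0.085,-0.02],-22],
    [[0.03,-0.085,-0.02],-22],
    [[0.03,-0.085,-0.02],-22],
  ],
)

```text
time_s: 2.63
tool_pos: [0.3947, 0.2877, 0.2093]
tcp_rot: [0.216, 0.674, 0.215, -0.673]
force: [0.8, 0.1, 0.3]
opening: 0.0855
```

```bash
python3 look.py 2; python3 - <<'E'
import pickle
from h import *
f=cv2.imread("pics/w1.png")[85:195,165:315];cv2.imwrite("pics/w1c.png",cv2.resize(f,None,fx=5,fy=5,interpolation=3))
E
```

```text
2.6333 [0.3947406  0.28768318 0.20931318] [ 3.87472084e-01  2.99263866e-01  1.51495428e+00 -1.22253505e-03
  1.32657468e+00  1.33883104e+00] cam [0.45245053 0.33116707 0.34494821]
[{'location': [360.9, 178.6], 'score': 0.66}]
[0.45143639 0.29057515 0.08      ]
```

View pics/w1c.png

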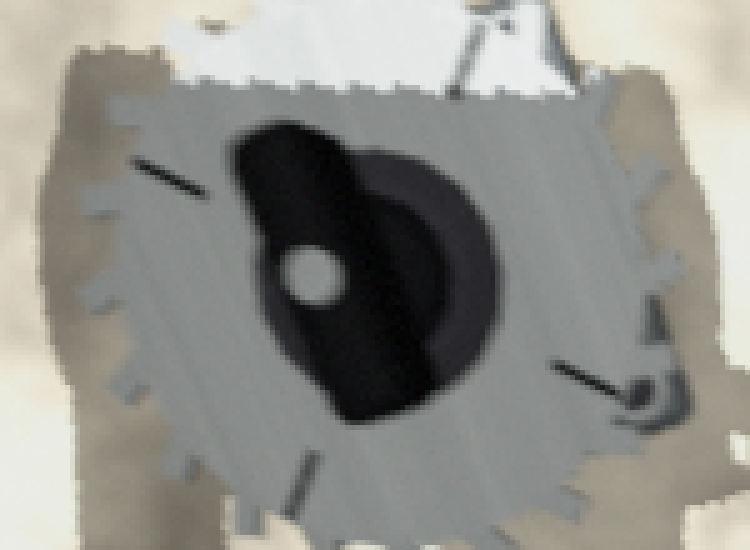

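View pics/w2.png

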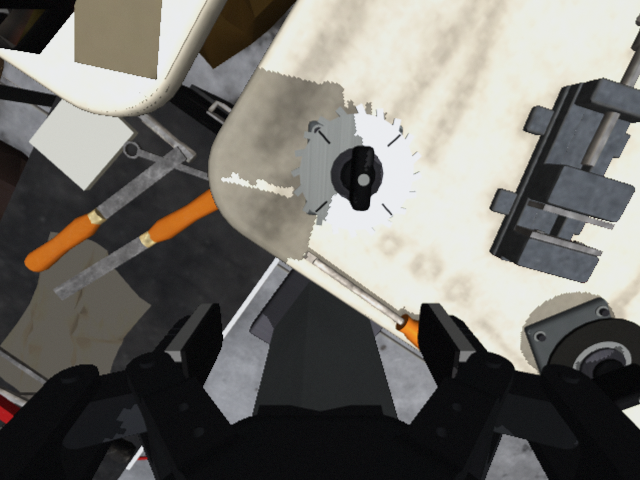

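```bash
python3 - <<'E'
import pickle
from h import *
p1=pickle.load(open("w1.pkl","rb"))[1];p2=pickle.load(open("w2.pkl","rb"))[1]
g=[]
for n,c in((1,(228,140)),(2,(363,180))):
    im=cv2.imread(f"pics/w{n}.png",0).astype(float);x,y=c
    w=im[y-7:y+8,x-7:x+8]-60;w[w<0]=0
    yy,xx=np.mgrid[y-7:y+8,x-7:x+8];g.append(((w*xx).sum()/w.sum(),(w*yy).sum()/w.sum()))
print(g)
X=tri([p1,p2],g);print(X,[proj(p,X)-u for p,u in zip((p1,p2),g)]);print(onz(p1,g[0],.093),onz(p2,g[1],.093))
f=cv2.imread("pics/w2.png")[125:235,290:440];cv2.imwrite("pics/w2c.png",cv2.resize(f,None,fx=5,fy=5,interpolation=3))
E
```

```text
[(np.float64(227.13714778608394), np.float64(139.64174813110984)), (np.float64(363.2110981308411), np.float64(179.4054906542056))]
[0.45218402 0.29158567 0.09760592] [array([-0.02745818,  0.23452187]), array([ 0.09793543, -0.21366304])]
[0.45216758 0.29279211 0.093     ] [0.45201316 0.29081252 0.093     ]
```

View pics/w2c.png

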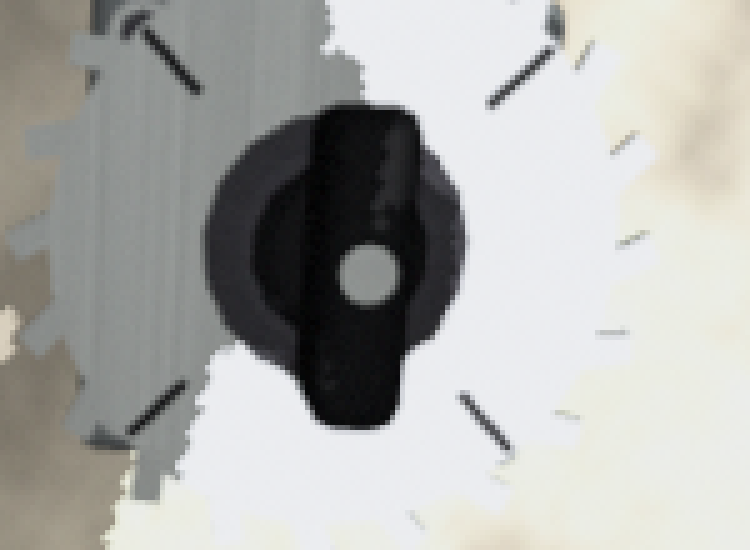

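```bash
python3 - <<'E'
import pickle
from h import *
s,p2=pickle.load(open("w2.pkl","rb"));p1=pickle.load(open("w1.pkl","rb"))[1]
def edge(p,a,b):
    d=onz(p,a,.093)-onz(p,b,.093);return np.degrees(np.arctan2(d[1],d[0])),np.linalg.norm(d)
print("w2 R edge",edge(p2,(290+419/5,125+130/5),(290+402/5,125+390/5)))
print("w2 L edge",edge(p2,(290+315/5,125+130/5),(290+301/5,125+370/5)))
print("w1 L edge",edge(p1,(165+237/5,85+165/5),(165+335/5,85+405/5)))
R=Rot.from_quat(np.roll(s["tcp_rot"],-1)).as_matrix();print(R)
print("tool z dir",np.degrees(np.arctan2(-R[1,2],-R[0,2])))
X=np.array([.452,.2915,.075]);print("tool delta",R.T@(X-s["tool_pos"]))
E
```

```text
w2 R edge (np.float64(34.203537433503364), np.float64(0.037865168983523365))
w2 L edge (np.float64(33.606578125423404), np.float64(0.0348391879328857))
w1 L edge (np.float64(32.40739594510809), np.float64(0.03908307718558583))
[[ 1.18892053e-03  5.80816633e-01 -8.14033553e-01]
 [-7.96036926e-04 -8.14033320e-01 -5.80817630e-01]
 [-9.99998976e-01  1.33854677e-03 -5.05469439e-04]]
tool z dir 35.50807619005457
tool delta [ 0.13437808  0.0299704  -0.04876006]
```

Triangulation puts the knob's axis dot at (0.452, 0.2915). Its height comes out at 0.098, against 0.093 in the text, which is close enough. The bar lies at about 33.5° in world axes, and the jaws need +2°. I'll go above the knob, then down.

>>> play_rows(
  motion=[
    [[0.02,0.03,-0.049],2],
    [[0.05,0.03,-0.049],2],
    [[0.08,0.03,-0.049],2],
    [[0.08,0.03,-0.049],2],
    [[0.08,0.03,-0.049],2],
  ],
)

```text
time_s: 3.15
tool_pos: [0.4525, 0.2897, 0.1302]
tcp_rot: [0.202, 0.678, 0.202, -0.678]
force: [0.5, -0.6, -0.4]
opening: 0.0852
```

```bash
python3 look.py 3
```

```text
3.15 [0.45248412 0.28974037 0.13023799] [ 3.49582279e-01  4.64486994e-01  1.50306262e+00 -1.14102268e-03
  1.17402757e+00  1.34176945e+00] cam [0.51200105 0.33077904 0.265783  ]
[{'location': [323.0, 272.0], 'score': 0.74}]
[0.45306677 0.28975613 0.08      ]
```

View pics/w3.png

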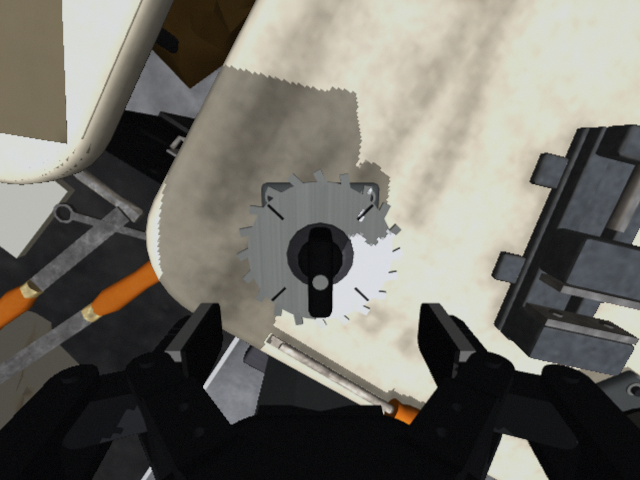

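The bar shows upright in the picture at column 320, midway between the jaws, so it is centred and aligned. I'll descend, then close.

>>> play_rows(
  motion=[
    [[0.03,0,0],0],
    [[0.055,0,0],0],
    [[0.055,0,0],0],
    [[0.055,0,0],0],
  ],
)

```text
time_s: 3.58
tool_pos: [0.4537, 0.2908, 0.0789]
tcp_rot: [0.203, 0.68, 0.202, -0.675]
force: [-0.3, 1.0, 0.4]
opening: 0.0852
```

>>> play_rows(
  motion=[
    [[0,0,0],0],
    [[0,0,0],0],
    [[0,0,0],0],
    [[0,0,0],0],
    [[0,0,0],0],
  ],
  hand=255,
  squeeze=60,
)

```text
time_s: 4.0
tool_pos: [0.4539, 0.2909, 0.0794]
tcp_rot: [0.203, 0.68, 0.202, -0.675]
force: [-0.1, 0.3, -1.1]
opening: 0.0256
```

>>> play_rows(
  motion=[
    [[0,0,0],0],
    [[0,0,0],0],
    [[0,0,0],0],
    [[0,0,0],0],
  ],
)

```text
time_s: 4.33
tool_pos: [0.4541, 0.2907, 0.0798]
tcp_rot: [0.203, 0.68, 0.202, -0.675]
force: [-0.7, -3.7, 5.3]
opening: 0.0121
```

```bash
python3 look.py 4; python3 -c "
from h import *
s=r.observe();print(s['force'],s['moment'],s['opening'])"
```

```text
4.3333 [0.45406573 0.2907497  0.07976721] [ 0.35051865  0.53030621  1.56238615 -0.00161953  1.04136777  1.34172081] cam [0.51256117 0.3315676  0.21585742]
[{'location': [318.6, 315.7], 'score': 0.65}]
[0.45201397 0.2920404  0.08      ]
[-0.8564815  -3.28514407  5.71904958] [-0.50693492  0.17775378 -0.09314665] 0.012739449282027573
```

View pics/w4.png

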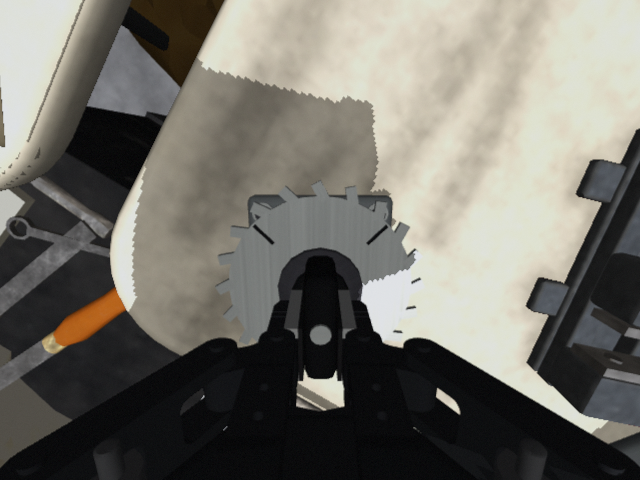

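The knob is gripped, with an opening of about 13 mm and the pads on the bar either side of the dot at (320,335). I'll turn it clockwise, which is +twist about the downward tool x.

>>> play_rows(
  motion=[
    [[0,0,0],5],
    [[0,0,0],11],
    [[0,0,0],17],
    [[0,0,0],23],
    [[0,0,0],23],
  ],
  squeeze=80,
)

```text
time_s: 4.85
tool_pos: [0.4542, 0.2904, 0.0799]
tcp_rot: [0.062, 0.707, 0.062, -0.702]
force: [0.8, -4.8, 3.2]
opening: 0.0124
```

```bash
python3 look.py 5; python3 -c "
from h import *
s=r.observe();R=Rot.from_quat(np.roll(s['tcp_rot'],-1)).as_matrix();print('tool z dir',np.degrees(np.arctan2(-R[1,2],-R[0,2])),s['force'],s['moment'],s['opening'])"
```

```text
4.85 [0.45419314 0.29043163 0.07986046] [ 0.35018723  0.53014719  1.56234808 -0.00239963  1.0415923   1.74684785] cam [0.52351818 0.3039987  0.21599677]
[{'location': [323.4, 316.4], 'score': 0.87}]
[0.45232085 0.28971389 0.08      ]
tool z dir 10.431878661879752 [ 0.80591672 -4.22064157  3.73191927] [-0.9203641  -0.00748215 -0.10583161] 0.012589907902417345
```

View pics/w5.png

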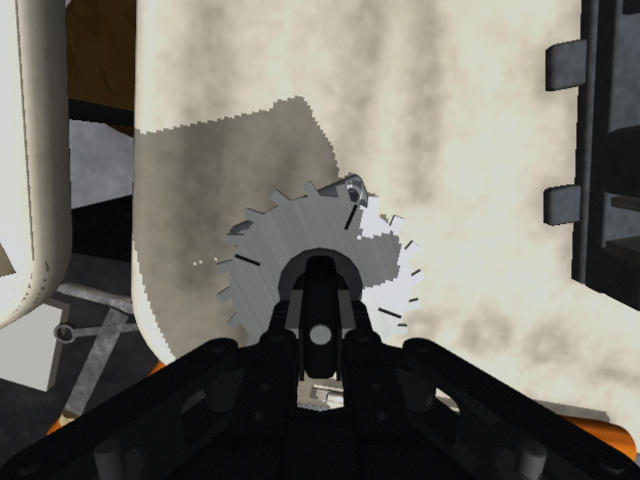

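The blade and shadow have rotated in the image, but the bar is still upright between the pads, so the knob follows without slip. It is about 23° round. I'll continue by 48°.

>>> play_rows(
  motion=[
    [[0,0,0],6],
    [[0,0,0],12],
    [[0,0,0],18],
    [[0,0,0],24],
    [[0,0,0],24],
  ],
)

```text
time_s: 5.37
tool_pos: [0.4542, 0.2901, 0.0799]
tcp_rot: [-0.085, 0.705, -0.084, -0.699]
force: [-0.3, -5.5, 4.0]
opening: 0.0124
```

>>> play_rows(
  motion=[
    [[0,0,0],6],
    [[0,0,0],12],
    [[0,0,0],18],
    [[0,0,0],24],
    [[0,0,0],24],
  ],
)

```text
time_s: 5.78
tool_pos: [0.4541, 0.2897, 0.0799]
tcp_rot: [-0.23, 0.671, -0.229, -0.666]
force: [-0.2, -4.9, 3.8]
opening: 0.0123
```

```bash
python3 look.py 6; python3 -c "
from h import *
s=r.observe();R=Rot.from_quat(np.roll(s['tcp_rot'],-1)).as_matrix();print('tool z dir',np.degrees(np.arctan2(-R[1,2],-R[0,2])),s['force'],s['moment'],s['opening'])"
```

```text
5.7833 [0.45406168 0.28972304 0.07987624] [ 0.3495987   0.52990992  1.56277357 -0.0038416   1.04251021  2.58226977] cam [0.50922396 0.24591477 0.21588329]
[{'location': [322.4, 315.1], 'score': 0.68}]
[0.45185491 0.28979711 0.08      ]
tool z dir -37.52257701920779 [-1.27853576 -4.02757855  3.99514234] [-0.93538939  0.10854259 -0.15615862] 0.012110884010971752
```

View pics/w6.png

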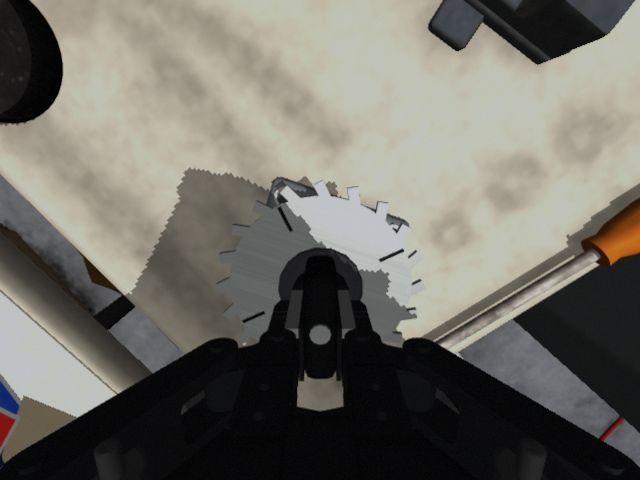

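The knob is still upright between the pads, and the tool has turned about 71°. I'll open and go straight up.

>>> play_rows(
  motion=[
    [[0,0,0],0],
    [[0,0,0],0],
    [[0,0,0],0],
    [[0,0,0],0],
    [[0,0,0],0],
  ],
  hand=0,
)

```text
time_s: 6.3
tool_pos: [0.454, 0.2899, 0.0798]
tcp_rot: [-0.228, 0.672, -0.227, -0.667]
force: [-1.1, 0.1, -0.6]
opening: 0.0723
```

>>> play_rows(
  motion=[
    [[0,0,0],0],
    [[0,0,0],0],
    [[-0.03,0,0],0],
    [[-0.07,0,0],0],
    [[-0.1,0,0],0],
  ],
)

```text
time_s: 6.72
tool_pos: [0.4534, 0.2901, 0.1821]
tcp_rot: [-0.228, 0.672, -0.226, -0.667]
force: [0.3, 0.0, 1.0]
opening: 0.0852
```

>>> play_rows(
  motion=[
    [[-0.03,0,0],0],
    [[-0.05,0,0],0],
    [[-0.05,0,0],0],
    [[-0.05,0,0],0],
    [[-0.05,0,0],0],
  ],
)

```text
time_s: 7.13
tool_pos: [0.4526, 0.2899, 0.231]
tcp_rot: [-0.228, 0.672, -0.227, -0.667]
force: [-0.2, 0.1, -1.0]
opening: 0.0854
```

```bash
python3 look.py 7; python3 -c "
from h import *
f=r.grab_frame('scene');cv2.imwrite('pics/s7.png',f)
s=r.observe();R=Rot.from_quat(np.roll(s['tcp_rot'],-1)).as_matrix();print('tool z dir',np.degrees(np.arctan2(-R[1,2],-R[0,2])),s['force'],s['moment'],s['opening'])"
```

```text
7.1333 [0.45256068 0.28993433 0.23101369] [ 0.35075757  0.36280048  1.35035613 -0.00293007  1.42291149  2.57599602] cam [0.50812359 0.24642916 0.3669972 ]
[{'location': [322.7, 231.6], 'score': 0.66}]
[0.4508571  0.28861661 0.08      ]
tool z dir -37.47579546054492 [-0.48697449  0.09393887  0.23887978] [0.00356289 0.03367509 0.01554936] 0.08518160697193909
```

View pics/w7.png

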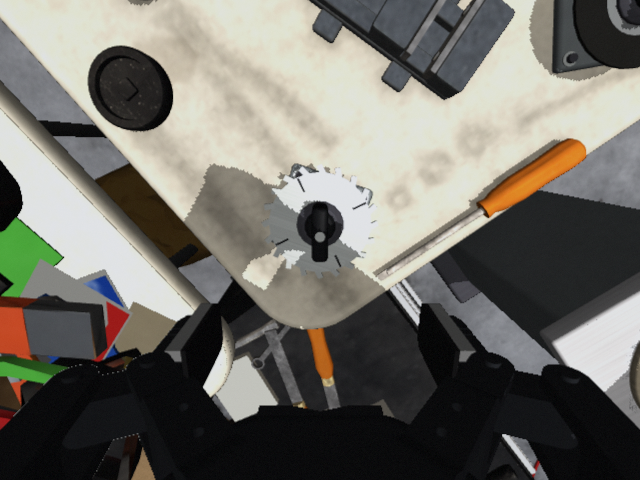

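View pics/s7.png

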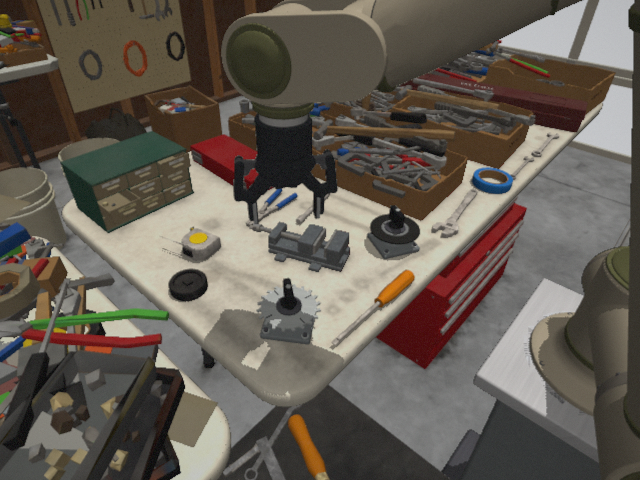

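After release, the wrist view shows the bar from (320,205) to (320,260), still aligned with the tool at -37.5°. It was found at about +33.5°, so it has turned about 71° clockwise. The scene view shows the gripper clear of everything and the abrasive knob as before at (395,217).

```bash
python3 -c "
from rig import r
print(r.hand_in())"
```

```text
the job is handed in; nothing more can be done
None
```

I turned the saw blade's knob about 71° clockwise, let it go and raised the arm clear, then handed the job in at about 7.2 s of the 32 s allowed.

- **Turn angle:** the bar lay at about +33.5° when found (three edge readings, 32.4° to 34.2°). After release it lined up by eye with the tool at -37.5°, and I saw no slip in the pictures taken during the turn.
- **Clear of everything:** the gripper is open, the TCP is 0.23 m up, and the measured force is under 1 N.
- **Abrasive disc:** I never went near its knob while turning, and it looks unchanged in the last scene picture. I did not measure its angle.
- **Checks that disagreed:**
  - The two fixed cameras alone placed the blade's grip point at 0.098 m up, instead of the 0.080 m given. Their views are too close together, so I used two wrist-camera views instead.
  - Those two views put the knob's top at 0.098 m, against 0.093 m in the text.
  - The grip ended about 5 mm higher than planned (TCP 0.080 m instead of 0.075 m), but it held.

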